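# Clamp the jar in the quick-release bench vise

### The job

Hold the white jar fast in the small bench vise so that it cannot turn while a lid is screwed on: squeeze the quick-release lever and, keeping it squeezed, slide the carriage up until the jaw plate gently presses the jar home into the fixed V jaw. Then let the lever spring fully back so that its pawl drops between two rack pins, and crank the screw clockwise, by feel, until the sprung jaw plate is pressed about halfway into its holder. Do not crush the jar, leave it standing upright, and leave the dropper bottle, the timer and the empty cup beside the vise where they are.

Things in the scene. Friction and masses are not known exactly. Their poses are not given: they have to be found in the camera images.
- vise: grey bench vise screwed to the worktop, base plate 270 x 94 x 12 mm. Origin: underside of the base, on its middle line. Its x axis is the slide direction: the carriage, crank and moving jaw are at the -x end (towards the robot), the fixed V jaw at the +x end; z is up, y to the left. A row of upright steel pins (4.5 mm thick, 9 mm apart, the rack) stands on the base at y = +31 mm from x = -108 to 0 mm.
- fixed_jaw: fixed jaw of the vise, same origin and axes as the vise: two dark steel faces 64 mm high that form a shallow upright V (each 20 degrees off square) open towards -x. Pressed home in it, the jar has its axis at x = 78, y = 0 mm of the vise.
- jar: cream-white HDPE jar, 86 mm across, 155 mm high, 0.34 kg, standing loose on the base plate (12 mm up) between the jaws, 2 to 12 mm short of the fixed jaw. It slides on the smooth plate with about 1 N of friction. Sliding it home by the carriage, a push of 10 to 15 N at the bars sets it well home; keep it under 30 N. Origin: centre of its underside, z up along it.
- jaw_plate: sprung dark steel plate 8 x 76 x 64 mm (bottom edge 16, top 80 mm above the worktop) in front of the moving jaw. It presses the jar. It stands 6 mm clear of its holder and yields 1 mm for every 12 N, so halfway in (3 mm) means about 36 N; bottomed (6 mm) is 72 N. Unpressed, its face is 146 mm ahead (vise x) of screw_axis at screw = 0, plus 1.91 mm for each rad of screw.
- plate_face (a point): centre of the jaw plate's face that meets the jar, 48 mm above the worktop; it moves with the plate. The flat face looks along vise +x.
- carriage (a joint): slide of the carriage in m, 0 = fully back (open), grows towards the jar, 0.09 at most; 2.5 N of friction. It carries lever, screw and moving jaw. While the screw is tightened the carriage may settle back by up to 2 mm. It can move only while the lever is squeezed; with the lever out, the pawl locks it at any of the rack's 9 mm steps with about 2 mm of play.
- lever (a joint): quick-release lever in rad: 0 = sprung out with the pawl fully down between two rack pins (locked); the pawl is clear of the pins above about 0.14; 0.28 = squeezed to its stop. If the pawl lands on a pin, it stays near 0.13 until the carriage is moved a few mm, then snaps to 0.
- release_bar (a point): middle of the lever's dark steel bar, 12 mm thick, 32 mm long along vise x, 118 mm above the worktop. At lever 0 it is 34 mm (centre to centre) to the +y side of the fixed bar; squeezing brings it towards -y to about 21 mm at the stop, and takes 5 to 10 N. The lever hinges about a vise-x axis 48 mm below the bar.
- fixed_bar (a point): middle of the equal bar on the carriage that does not move sideways (the -y one, 12 mm thick, 32 mm long). Pinch both bars from above, fingers closing along vise y: the fingers must meet in the middle of the SQUEEZED pair, about 10 mm to the +y side of this point, or the fixed bar stops them. The pinch holds the carriage, which then can be pulled along vise x.
- screw (a joint): turn of the screw in rad, 0 to 13, positive = clockwise seen from the robot (tightens). One turn moves the jaw 12 mm forward from the carriage. Stiff thread that stays where it is left: turning it free takes about 5 N at the crank knob; with the plate pressed halfway about 2.3 N more.
- screw_axis (a point): point on the screw's axis, 75 mm above the worktop, in the plane of crank_grip; moves with the carriage. The axis lies along vise x.
- crank_grip (a point): middle of the black crank knob, a freely spinning cylinder 16 mm thick, 40 mm long along vise x, which points to the robot. It circles at 30 mm radius round screw_axis: at screw = 0 (and every full turn) it is straight above the axis, a quarter turn later at the vise's -y side. It can be pinched from above at any angle, fingers closing along vise y, and led round the circle.
- dropper: dropper bottle, 33 mm thick, 94 mm high, loose, at the left (+y) of the vise; leave it. Origin: centre of its underside.
- timer: digital bench timer, 32 x 68 x 62 mm, loose, at the right (-y) of the vise; leave it. Origin: centre of its underside.
- empty_cup: empty clear sample cup, 51 mm across, 64 mm high, loose, at the right (-y) of the vise; leave it. Origin: centre of its underside.
Mind the look-alikes: they are no part of the job. What is shaped like the jar but purple is not meant.

How it is judged:
By the outcome, as a careful person would: the job done as asked, in the order asked, and still so for the second after the job is handed in, with the robot touching nothing.
It also fails if it takes over 67 s, if anything falls off the work surface, if the arm or the gripper's body presses on something with over 40 N, if the wrist force passes 120 N, or if a joint passes its speed limit or range.

### The arm

A 6-joint arm with a two-finger parallel gripper is mounted at the origin on a cart in front of the work surface, level with it; the furniture and walls round the work are solid. World frame = base frame: x ahead of the robot, y to its left, z up, the work surface at z = 0. Lengths are in mm, angles in degrees, forces in N, time in s.
With the tool pointing down it reaches from about 300 to 850 mm from the base axis. Payload 4.2 kg.
Tool frame: the origin (TCP) lies between the finger pads; the fingertips stand 22 mm ahead of it and the grasp point (between the pads) lies 3 mm ahead of it (env.finger_overhang is the distance from the TCP to the fingertips, in mm); z points along the fingers, y is the line along which they close (so a half turn about z gives the same grasp; the last joint's range is limited). The gripper opens to 91 mm and grips with 3 to 60 N. Pads are 32 mm wide; open, the fingers measure 118 mm over their backs; the gripper's body (76 mm by 178 mm) begins 60 mm behind the grasp point.
Start: joints at [-1.146, 18.312, 89.639, -0, 72.044, -1.146], TCP at [575.014, 0, 235.976] pointing down, gripper open.
Joint ranges: [-177.97, 177.97], [-48.28, 115.42], [12.27, 149.76], [-77.06, 257.06], [2.81, 150.46], [-146.56, 146.56]. Speed limits (degrees/s): [147.25, 147.25, 180, 180, 180, 180].

### API

Orientations are given as [roll, pitch, yaw] about the fixed x, y, z axes, in that order (R = Rz(yaw) Ry(pitch) Rx(roll)).
In Python, from workcell import state, cams, ticket, look_for, outline_of, env gives the robot as it stands.
- The arm moves only by the tool servo_tool, never from a script. Its argument "steps" is a list of rows, each a list of 3 entries, a list of its own where there are three numbers: the closure in counts, from 0 (fully open) to 255 (shut), then the shift along the tool's x, y, z in mm, then the turn, a rotation vector about the tool's x, y, z in rad. A call has exactly 10 rows; each row shifts and turns the commanded pose from where the row before left it, along the tool's axes as they then stand; what a row does not reach is not made up. A row lasts 1/10 s, in which the tool goes at most 50 mm and 8.59 degrees, less where a joint would pass 70% of its speed; a pose out of reach is approached as far as the arm can. A call with a gripper value outside its range is refused whole. The fingers move at their own pace and stop on an object; "squeeze" is the grip in N (left out, the last holds). Time passes only in rows, so rows that do not move let the fingers close, or fill a call up. It gives the time, the measured TCP pose, the force, the opening and the grip force at its end, in the units of the state.
- state(): the state, without advancing time (a new reading comes with each control period).
- cams.grab_frame(name): name is "scene" or "side" or "wrist"; returns a dict with "color" (420x560x3 uint8, red, green, blue), "z_map" (420x560 float32, mm along the optical axis (not along the pixel's ray), 0 where there is no reading), "fovy" (degrees; the focal length in pixels is half the picture's height over the tangent of half this angle, whatever the lens; pixels are square), "cx", "cy" (the principal point, pixels), "eye" and "rotation" of the camera in the world; the wrist camera has in their place "tool_from_camera" (4x4, takes a point from camera to tool coordinates, whose origin is the TCP and whose axes are the flange's). Camera axes: x right, y up, looking along -z (the intrinsics and any distortion apply to the point x, -y, -z); pixel columns grow to the right and rows downward; lengths in mm; the calibration is good to about 2 mm. The wrist camera is an equidistant fisheye: a pixel r from the principal point sees the ray r / f radians off the axis. A picture is of the moment at which its call begins: read the wrist's pose just before it.
- ticket.job_done(): hands the job in; it is judged then, once.
Trained networks look in a picture, given as the dict that the camera call returned (one of the last four; its "shot" number tells which), for a name from the list of things; names that differ only in an ending like _2 or _b are one class to them, and where a whole thing is asked for, a point or a joint stands for the part that bears it (a point fixed in the world has none). Each returns a list of dicts, best first, with "confidence" (0 to 1); they miss things now and then, are a little off and sometimes report something else, mostly with a low value. They report only what shows in the picture. A call takes as long as a camera call. They do not tell look-alikes from the thing itself.
- look_for(picture, thing): "at" ([column, row] in pixels, amid what is visible of it).
- outline_of(picture, thing): "pixels" (420x560 bool, what is visible of it) and "at" ([column, row] in pixels, amid what is visible of it).
The state is a dict: "time_s": time; "qpos": joint angles; "qvel": joint speeds; "effort": joint torques, N m; "ee_pos": TCP position; "ee_rot": TCP orientation; "force": force on the tool from outside, world axes, zero at the start; "torque": the same for the moment, N m; "gripper_width": finger opening in mm; "gripper_force": force on a finger pad.
Only numpy, scipy, OpenCV 4.12 (cv2) and the standard library are available. Lean on these libraries where they do the work, as an engineer would, in place of code of your own. Each camera call takes 0.05 s, during which the arm holds its last target. There are 200 camera calls.

## Working session

There is one attempt and no reset: what is moved stays moved. The work goes in short steps, Python scripts to look and compute and a tool call to move; the robot and the scene stay as the last step left them, time stands still between calls to the robot, and variables do not carry over. Pictures are saved under pics/ and viewed, at most 10 in all, crops included, and the job is handed in when it is done.

Besides the shell and the picture viewer there is one more tool, called after "Emit:" as a command line: name --argument value ..., lists and objects as JSON in quotes. servo_tool: Moves the arm, as the interface text tells. Its arguments: {"type":"object","properties":{"steps":{"type":"array","items":{"type":"array"}},"squeeze":{"type":"number"}},"required":["steps"]}

```bash
mkdir -p pics; cat > h.py <<'E'
import numpy as np, cv2
from workcell import state, cams, ticket, look_for, outline_of, env
from scipy.spatial.transform import Rotation as R
def pts(p, mask):
    """world points of masked pixels for scene/side"""
    v,u=np.nonzero(mask&(p["z_map"]>0)); z=p["z_map"][v,u]
    f=210/np.tan(np.radians(p["fovy"])/2)
    c=np.c_[(u-p["cx"])*z/f,-(v-p["cy"])*z/f,-z]
    return c@np.array(p["rotation"]).T+np.array(p["eye"])
E
python3 - <<'E'
from h import *
for n in("scene","side"):
    p=cams.grab_frame(n); cv2.imwrite(f"pics/{n}0.png",p["color"][...,::-1]); 
    print(n,{k:p[k] for k in p if k not in("color","z_map")})
    for t in "vise fixed_jaw jar jaw_plate plate_face lever release_bar fixed_bar screw_axis crank_grip dropper timer empty_cup".split():
        for o in outline_of(p,t)[:3]:
            q=pts(p,o["pixels"])
            if len(q): print(t,round(o["confidence"],2),np.round(o["at"]),len(q),np.round(np.median(q,0)),np.round(np.percentile(q,2,axis=0)),np.round(np.percentile(q,98,axis=0)))
        if t in("release_bar","fixed_bar","crank_grip","plate_face","screw_axis"): print("  look",t,[(round(o["confidence"],2),np.round(o["at"],1)) for o in look_for(p,t)[:3]])
print(state())
E
```

```text
scene {'fovy': 46.04207652422846, 'cx': 279.80542346176594, 'cy': 206.10973717975776, 'eye': array([-105.37450924, -678.20324335,  708.98439601]), 'rotation': array([ 56.20110739,  -0.98327665, -41.45534427]), 'shot': 1}Traceback (most recent call last):
  File "<stdin>", line 7, in <module>
  File "h.py", line 9, in pts
    return c@np.array(p["rotation"]).T+np.array(p["eye"])
           ~~~~~~~~~~~~~~~~~~~~~~~~~~~^~~~~~~~~~~~~~~~~~~
ValueError: operands could not be broadcast together with shapes (292,) (3,)
```

```bash
sed -i 's/np.array(p\["rotation"\]).T/R.from_euler("xyz",p["rotation"],degrees=True).as_matrix().T/' h.py
python3 - <<'E'
from h import *
for n in("scene","side"):
    p=cams.grab_frame(n); cv2.imwrite(f"pics/{n}0.png",p["color"][...,::-1]); 
    print(n,{k:p[k] for k in p if k not in("color","z_map")})
    for t in "vise fixed_jaw jar jaw_plate lever release_bar fixed_bar screw_axis crank_grip dropper timer empty_cup".split():
        for o in outline_of(p,t)[:3]:
            q=pts(p,o["pixels"])
            if len(q): print(t,round(o["confidence"],2),np.round(o["at"]),len(q),np.round(np.median(q,0)),np.round(np.percentile(q,2,axis=0)),np.round(np.percentile(q,98,axis=0)))
        if t in("release_bar","fixed_bar","crank_grip","screw_axis"): print("  look",t,[(round(o["confidence"],2),np.round(o["at"],1)) for o in look_for(p,t)[:3]])
print(state())
E
```

```text
scene {'fovy': 46.04207652422846, 'cx': 279.80542346176594, 'cy': 206.10973717975776, 'eye': array([-105.37450924, -678.20324335,  708.98439601]), 'rotation': array([ 56.20110739,  -0.98327665, -41.45534427]), 'shot': 2}
vise 0.58 [266. 214.] 3341 [512.  37.  42.] [416.  12.  -1.] [706. 164. 121.]
fixed_jaw 0.8 [324. 186.] 271 [688.  40.  56.] [667.  32.  16.] [710.  55.  82.]
jar 0.96 [396. 261.] 3323 [ 543. -288.   99.] [ 526. -316.    4.] [ 609. -241.  153.]
jar 0.76 [197. 182.] 2089 [425. 213.  94.] [399. 198.   8.] [472. 273. 153.]
jar 0.67 [301. 183.] 1946 [617.  42. 107.] [595.  24.  22.] [669.  97. 164.]
jaw_plate 0.76 [285. 198.] 223 [557.  36.  75.] [545.  24.   0.] [645. 157.  82.]
jaw_plate 0.7 [268. 217.] 3020 [506.  37.  47.] [414.  12.   4.] [704.  85. 120.]
lever 0.7 [245. 194.] 147 [479.  78. 103.] [464.  69.  -1.] [603. 239. 124.]
lever 0.39 [245. 219.] 268 [435.  23.  82.] [398.  12.  36.] [458.  83.  88.]
lever 0.31 [282. 196.] 138 [557.  36.  76.] [551.  24.  25.] [564.  97.  82.]
  look release_bar [(0.71, array([249.1, 189.5])), (0.36, array([246.2, 220.7]))]
f
[... 2766 characters left out ...]
 [636. -65.  64.]
{'time_s': 1.85, 'qpos': array([-1.14824913e+00,  1.83102358e+01,  8.96394131e+01, -8.42977023e-04,
        7.20468755e+01, -1.14620874e+00]), 'qvel': array([-0.00578295, -0.07820301, -0.0642949 ,  0.09737719, -0.06013016,
       -0.05255974]), 'effort': array([-4.97311848e-04, -4.12342072e+01, -2.32227999e+01,  7.26841413e-02,
        3.78896703e-02,  2.54812568e-05]), 'ee_pos': array([ 5.74992553e+02, -2.68934810e-02,  2.35989819e+02]), 'ee_rot': array([1.79996541e+02, 8.71313811e-04, 8.99982194e+01]), 'force': array([-0.44097675, -0.01321927,  0.35037205]), 'torque': array([ 0.01643208, -0.01285944, -0.061757  ]), 'gripper_force': 0.0, 'gripper_width': 91.05761180986629}
```

View pics/scene0.png

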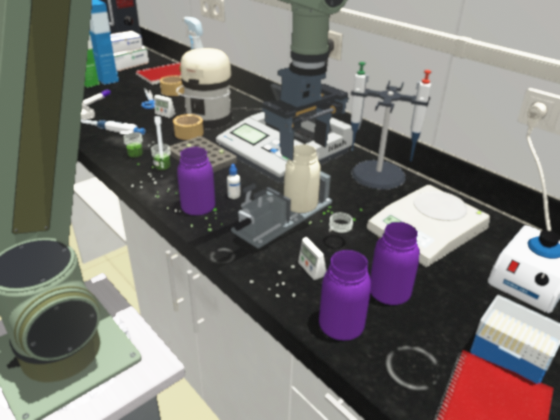

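View pics/side0.png

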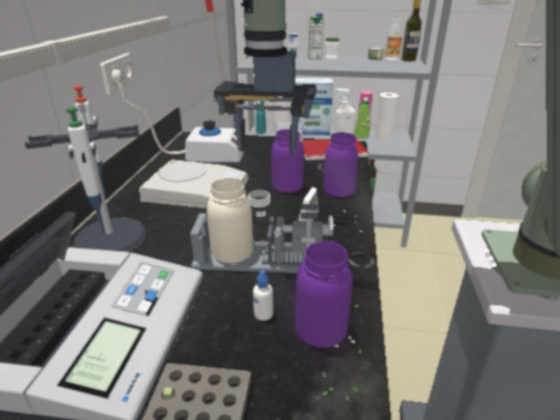

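White jar: scene [301,183] and side [230,222], in the vise. The three purple jars are look-alikes. Next I'll measure the vise pose, the bars and the knob, adding the wrist view.

```bash
cat >> h.py <<'E'
def wpts(p,s):
    z=p["z_map"]; v,u=np.indices(z.shape); f=210/np.radians(p["fovy"]/2)
    f=210/np.tan(np.radians(p["fovy"])/2)
    x=u-p["cx"];y=v-p["cy"];r=np.hypot(x,y)+1e-9;th=r/f
    ok=(z>0)&(th<1.4); t=np.tan(np.minimum(th,1.4))
    c=np.stack([x/r*t*z,-y/r*t*z,-z,np.ones_like(z)],-1)
    w=(c@np.array(p["tool_from_camera"]).T)[...,:3]
    return w@R.from_euler("xyz",s["ee_rot"],degrees=True).as_matrix().T+s["ee_pos"],ok
E
python3 - <<'E'
from h import *
from scipy.optimize import least_squares
A=[]
for n in("scene","side"):
    p=cams.grab_frame(n); A.append(pts(p,np.ones((420,560),bool)))
s=state();p=cams.grab_frame("wrist"); print(p["fovy"],p["cx"],p["cy"],p["tool_from_camera"])
w,ok=wpts(p,s); A.append(w[ok])
cv2.imwrite("pics/w0.png",p["color"][...,::-1])
np.savez("pics/c.npz",a=A[0],b=A[1],c=A[2])
def box(q,x,y,z): return q[(q[:,0]>x[0])&(q[:,0]<x[1])&(q[:,1]>y[0])&(q[:,1]<y[1])&(q[:,2]>z[0])&(q[:,2]<z[1])]
for n,q in zip(("scene","side","wrist"),A):
    print(n,len(q))
    j=box(q,(580,700),(10,130),(88,125))
    if len(j)>50:
        r=least_squares(lambda a:np.hypot(j[:,0]-a[0],j[:,1]-a[1])-43,[637,68],loss="soft_l1"); print(" jar",r.x,len(j),np.median(abs(r.fun)))
    for nm,b in dict(bars=((440,540),(10,110),(112,130)),knob=((380,456),(0,110),(65,130)),plate=((545,575),(10,120),(70,86)),fj=((660,720),(10,140),(40,90)),base=((400,720),(0,130),(8,16)),floor=((400,720),(-60,-10),(-20,20))).items():
        k=box(q,*b)
        if len(k)>10: print(" ",nm,len(k),np.round(np.percentile(k,[1,10,50,90,99],axis=0),0).tolist())
# top view
im=np.zeros((480,760,3),np.uint8)
for i,q in enumerate(A):
    k=box(q,(380,760),(-50,190),(3,170))
    k=k[np.argsort(k[:,2])]
    im[np.clip(((190-k[:,1])*2).astype(int),0,479),np.clip(((k[:,0]-380)*2).astype(int),0,759),i]=np.clip(60+k[:,2]*1.5,0,255)
cv2.imwrite("pics/top.png",im)
E
```

```text
65.70646984690485 283.9071569522627 207.40967688988596 [[ 4.37064209e-04  9.71880837e-01  2.35472819e-01  6.62153641e+01]
 [ 9.99999062e-01 -7.30517586e-04  1.15899680e-03 -1.35717518e+00]
 [ 1.29842382e-03  2.35472091e-01 -9.71880244e-01 -1.48256171e+02]
 [ 0.00000000e+00  0.00000000e+00  0.00000000e+00  1.00000000e+00]]
scene 234283
 jar [639.31057003  68.44695251] 480 1.107515648506869
  bars 140 [[465.0, 36.0, 113.0], [468.0, 37.0, 116.0], [480.0, 46.0, 121.0], [495.0, 76.0, 124.0], [500.0, 80.0, 125.0]]
  knob 262 [[398.0, 11.0, 69.0], [401.0, 14.0, 75.0], [435.0, 23.0, 83.0], [449.0, 54.0, 86.0], [455.0, 62.0, 88.0]]
  plate 128 [[545.0, 25.0, 70.0], [548.0, 28.0, 74.0], [556.0, 57.0, 78.0], [561.0, 91.0, 80.0], [565.0, 98.0, 82.0]]
  fj 201 [[662.0, 32.0, 41.0], [682.0, 34.0, 46.0], [690.0, 40.0, 69.0], [706.0, 53.0, 81.0], [711.0, 66.0, 84.0]]
  base 662 [[442.0, 8.0, 8.0], [449.0, 14.0, 9.0], [530.0, 28.0, 11.0], [664.0, 57.0, 14.0], [705.0, 88.0, 16.0]]
  floor 1449 [[402.0, -59.0, -4.0], [421.0, -54.0, -2.0], [513.0, -34.0, -1.0], [643.0, -15.0, 1.0], [715.0, -11.0, 2.0]]

[... 873 characters left out ...]
0, 37.0, 116.0], [471.0, 40.0, 119.0], [485.0, 60.0, 122.0], [497.0, 80.0, 124.0], [500.0, 83.0, 125.0]]
  knob 1188 [[400.0, 13.0, 73.0], [408.0, 17.0, 79.0], [440.0, 28.0, 84.0], [450.0, 57.0, 86.0], [455.0, 64.0, 87.0]]
  plate 995 [[545.0, 27.0, 71.0], [546.0, 33.0, 77.0], [556.0, 59.0, 79.0], [561.0, 92.0, 80.0], [564.0, 100.0, 81.0]]
  fj 1715 [[661.0, 34.0, 41.0], [666.0, 41.0, 49.0], [679.0, 75.0, 77.0], [705.0, 108.0, 84.0], [710.0, 114.0, 89.0]]
  base 4799 [[451.0, 11.0, 9.0], [488.0, 19.0, 10.0], [573.0, 66.0, 12.0], [606.0, 104.0, 13.0], [665.0, 113.0, 16.0]]
  floor 9135 [[404.0, -59.0, -2.0], [435.0, -54.0, -2.0], [562.0, -33.0, -1.0], [679.0, -14.0, 0.0], [717.0, -10.0, 1.0]]
```

View pics/w0.png

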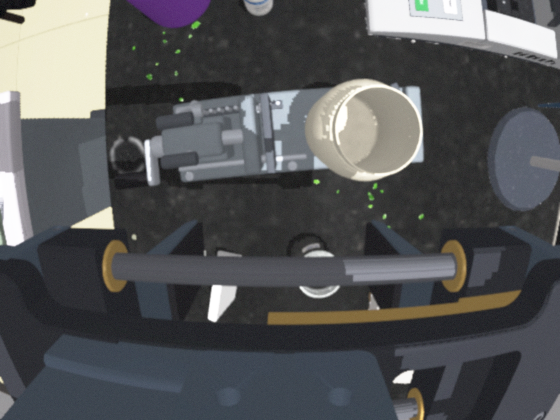

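View pics/top.png

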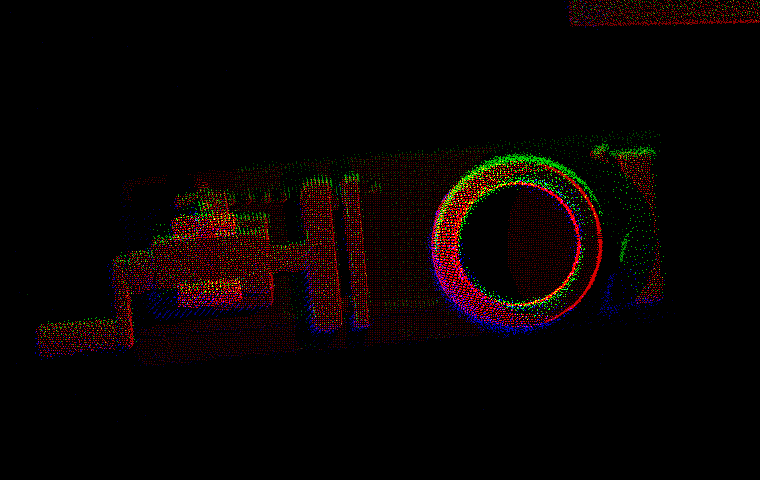

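```bash
python3 - <<'E'
from h import *
d=np.load("pics/c.npz"); 
def box(q,x,y,z): return q[(q[:,0]>x[0])&(q[:,0]<x[1])&(q[:,1]>y[0])&(q[:,1]<y[1])&(q[:,2]>z[0])&(q[:,2]<z[1])]
def rect(k):
    (c,wh,a)=cv2.minAreaRect(k[:,:2].astype(np.float32)); return np.round([*c,*wh,a],1)
for n in "abc":
    q=d[n]; print(n)
    for nm,b in dict(barR=((455,510),(30,55),(117,128)),barL=((455,510),(65,95),(117,128)),knob=((380,436),(0,50),(65,130)),crankarm=((437,448),(0,90),(60,130)),hold=((530,549),(10,120),(70,90)),plate=((550.5,568),(10,120),(70,86)),fj=((664,720),(10,140),(40,90)),base=((400,720),(0,130),(9,15))).items():
        k=box(q,*b)
        if len(k)>20:
            # trim outliers
            c=np.median(k,0); dd=np.array([np.sort(np.hypot(*(k[:,:2]-p[:2]).T))[4] for p in k]); k=k[dd<np.percentile(dd,97)]
            print(" ",nm,len(k),rect(k),np.round([k[:,2].max(),np.median(k[:,2])],1))
    # yaw: plate front edge: max x per y bin
    k=box(q,(550,568),(25,104),(72,82)); ys=np.arange(30,100,5); e=[(y,np.percentile(k[abs(k[:,1]-y)<2.5,0],95)) for y in ys if (abs(k[:,1]-y)<2.5).sum()>3]
    e=np.array(e); f=np.polyfit(e[:,0],e[:,1],1); print("  plate front",-np.degrees(np.arctan(f[0])),np.polyval(f,60))
    k=box(q,(380,436),(0,50),(75,130)); f=np.polyfit(k[:,0],k[:,1],1); print("  knob dir",np.degrees(np.arctan(f[0])))
E
```

```text
a
  barR 59 [484.   41.3  32.9  11.4   0.9] [125.  121.1]
  barL 53 [480.5  74.1  31.7   9.3   3.2] [125.1 122. ]
  knob 128 [418.9  21.3  45.8  26.2  25.4] [88.2 83. ]
  crankarm 74 [442.3  36.8  48.7  10.6  89.8] [88.1 83.5]
  hold 141 [538.7  55.5  16.   65.7   5.2] [83.1 79.2]
  plate 104 [556.4  61.4  13.   73.7   7.2] [82.  78.1]
  fj 190 [696.5  45.3  39.6  25.6  37.7] [84.  68.3]
  base 558 [570.3  27.3  85.4 278.8  78.9] [14.9 11.5]
  plate front 4.3635291400318446 559.6951977739022
  knob dir 9.611502492080628
b
  barR 80 [486.5  46.3  31.2   9.3   6.4] [124.9 121.3]
  barL 81 [483.6  80.4  29.9   8.5   8.9] [124.9 121.3]
  knob 131 [418.2  23.3  36.1  14.    3.9] [86.5 82.3]
  crankarm 96 [441.9  42.9  42.7  10.8  87.8] [87.8 82.9]
  hold 188 [539.7  65.   18.1  74.5   5.2] [82.6 79.8]
  plate 108 [559.2  67.    8.   75.1   5. ] [81.4 79.2]
  fj 618 [699.4  84.6  42.8  78.5  29.7] [89.9 71.6]
  base 1035 [605.8  69.4 217.4  95.8   5.1] [15.  11.6]
  plate front 4.244994753527547 562.5198111922622
  knob dir 3.3395694212670888
c
  barR 489 [484.9  43.   31.4  12.4   5.9] [125.7 122.4]
  barL 491 [482.1  76.9  31.5  12.2   6.6] [125.2 122.5]
  knob 470 [417.8  21.2  37.6  16.1   5.2] [87.1 84.4]
  crankarm 502 [442.   40.2  48.5  10.7  88.1] [88.  83.8]
  hold 1241 [538.8  62.3  18.3  75.3   4.7] [82.6 80.1]
  plate 689 [557.8  64.    8.3  75.3   5.9] [81.5 79.4]
  fj 1549 [684.5  76.8  48.2  79.7   5.1] [89.9 77. ]
  base 4319 [537.6  61.9 185.3  93.4   5.1] [14.9 11.4]
  plate front 4.751096119710457 561.7339983623675
  knob dir 4.945641562711866
```

Yaw is 5°. Fixed bar at (485,43), release bar at (482,77), 34 mm apart, so the lever is out. Knob at about (419,21), at the −y quarter position, so screw ≈ 1.5. Turning the tool first.

Emit:
servo_tool --steps '[[0,[0,0,0],[0,0,0.1484]],[0,[0,0,0],[0,0,0.1484]],[0,[0,0,0],[0,0,0.1484]],[0,[0,0,0],[0,0,0.1484]],[0,[0,0,0],[0,0,0.1484]],[0,[0,0,0],[0,0,0.1484]],[0,[0,0,0],[0,0,0.1484]],[0,[0,0,0],[0,0,0.1484]],[0,[0,0,0],[0,0,0.1484]],[0,[0,0,0],[0,0,0.1484]]]' --squeeze 30

```text
time_s: 3.0
ee_pos: [575.0, 0.0, 236.0]
ee_rot: [-180.0, -0.0, 4.6]
force: [0.2, -0.1, 0.4]
gripper_width: 91.5
gripper_force: 0.0
```

Emit:
servo_tool --steps '[[0,[-20,-14,0],[0,0,0]],[0,[-22,-16,0],[0,0,0]],[0,[-22,-16,0],[0,0,0]],[0,[-22,-14.7,0],[0,0,0]],[0,[0,0,15],[0,0,0]],[0,[0,0,15],[0,0,0]],[0,[0,0,15],[0,0,0]],[0,[0,0,10],[0,0,0]],[0,[0,0,5],[0,0,0]],[0,[0,0,0],[0,0,0]]]'

```text
time_s: 4.0
ee_pos: [483.9, 53.0, 175.5]
ee_rot: [180.0, 0.1, 5.0]
force: [-1.2, 0.1, 0.2]
gripper_width: 91.1
gripper_force: 0.0
```

```bash
cat >> h.py <<'E'
def box(q,x,y,z): return q[(q[:,0]>x[0])&(q[:,0]<x[1])&(q[:,1]>y[0])&(q[:,1]<y[1])&(q[:,2]>z[0])&(q[:,2]<z[1])]
def vs(q):
    c,s=np.cos(np.radians(5)),np.sin(np.radians(5)); return np.c_[q[:,0]*c+q[:,1]*s,-q[:,0]*s+q[:,1]*c,q[:,2]]
def wrist(name=None):
    s=state();p=cams.grab_frame("wrist"); w,ok=wpts(p,s)
    if name: cv2.imwrite(f"pics/{name}.png",p["color"][...,::-1])
    return vs(w[ok]),p,s
E
python3 - <<'E'
from h import *
q,p,s=wrist("w1"); print(vs(np.array([s["ee_pos"]])))
for nm,b in dict(bars=((455,520),(-15,35),(114,128)),plate=((555,575),(-40,60),(70,84)),hold=((520,556),(-40,60),(70,84))).items():
    k=box(q,*b); print(nm,len(k)); 
    if len(k): print(np.round(np.percentile(k,[2,10,50,90,98],axis=0),1).tolist())
k=box(q,(455,520),(-15,35),(114,128))
print(np.histogram(k[:,1],bins=np.arange(-15,36,2)))
E
```

```text
[[486.68680703  10.58793286 175.52952136]]
bars 1354
[[471.5, -4.7, 117.3], [474.3, -2.9, 119.5], [487.7, 4.4, 122.5], [500.6, 33.2, 123.8], [502.3, 34.6, 124.5]]
plate 1100
[[557.1, -21.2, 73.8], [557.7, -15.2, 78.0], [560.8, 14.6, 79.4], [564.1, 44.7, 80.3], [564.8, 50.7, 80.8]]
hold 2304
[[521.8, -20.4, 76.6], [530.0, -12.9, 78.3], [542.1, 14.7, 80.1], [549.1, 42.4, 81.2], [550.5, 49.6, 81.8]]
(array([  0,   0,   0,   0,  12, 119, 143, 149, 149, 150, 133,   0,   0,
         0,   0,   0,   0,   0,   0,   0,   0,  36, 160, 151, 152]), array([-15, -13, -11,  -9,  -7,  -5,  -3,  -1,   1,   3,   5,   7,   9,
        11,  13,  15,  17,  19,  21,  23,  25,  27,  29,  31,  33,  35]))
```

View pics/w1.png

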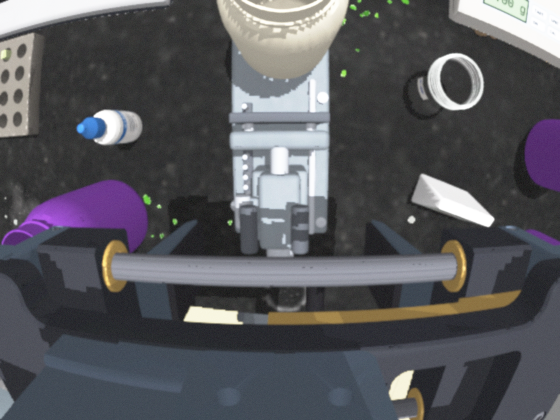

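The picture shows the bars at [250,228] and [300,228] between the open fingers. The release gap is clear and the plate stands 6 mm from its holder. Going down and pinching.

Emit:
servo_tool --steps '[[0,[0,0,18],[0,0,0]],[0,[0,0,18],[0,0,0]],[0,[0,0,12],[0,0,0]],[0,[0,0,4.5],[0,0,0]],[120,[0,0,0],[0,0,0]],[150,[0,0,0],[0,0,0]],[200,[0,0,0],[0,0,0]],[220,[0,0,0],[0,0,0]],[220,[0,0,0],[0,0,0]],[220,[0,0,0],[0,0,0]]]' --squeeze 30

```text
time_s: 5.05
ee_pos: [484.1, 55.7, 123.5]
ee_rot: [-179.7, -0.1, 4.8]
force: [-0.8, 11.8, -2.3]
gripper_width: 46.4
gripper_force: 5.1
```

Emit:
servo_tool --steps '[[220,[0,0,0],[0,0,0]],[220,[0,0,0],[0,0,0]],[220,[0,0,0],[0,0,0]],[220,[0,0,0],[0,0,0]],[220,[0,0,0],[0,0,0]],[220,[0,0,0],[0,0,0]],[220,[0,0,0],[0,0,0]],[220,[0,0,0],[0,0,0]],[220,[0,0,0],[0,0,0]],[220,[0,0,0],[0,0,0]]]'

```text
time_s: 6.05
ee_pos: [484.2, 54.3, 123.4]
ee_rot: [-179.8, -0.0, 4.9]
force: [0.8, 7.3, -2.9]
gripper_width: 34.7
gripper_force: 28.1
```

Emit:
servo_tool --steps '[[220,[1,-1.2,0],[0,0,0]],[220,[2,0,0],[0,0,0]],[220,[3,0,0],[0,0,0]],[220,[4,0,0],[0,0,0]],[220,[4,0,0],[0,0,0]],[220,[4,0,0],[0,0,0]],[220,[4,0,0],[0,0,0]],[220,[4,0,0],[0,0,0]],[220,[3,0,0],[0,0,0]],[220,[1,0,0],[0,0,0]]]'

```text
time_s: 7.05
ee_pos: [514.4, 57.1, 123.3]
ee_rot: [-180.0, -0.0, 5.0]
force: [-2.5, 4.3, -1.2]
gripper_width: 35.1
gripper_force: 28.6
```

```bash
cat > m.py <<'E'
from h import *
import sys
q,p,s=wrist(sys.argv[1] if len(sys.argv)>1 else None)
print(s["time_s"],"tcp",np.round(vs(np.array([s["ee_pos"]])),1),"force(vise)",np.round(vs(np.array([s["force"]])),1),s["gripper_width"],s["gripper_force"])
def med(k): 
    return len(k), np.round(np.percentile(k[:,0],[1,3,50,97,99]),1) if len(k) else ''
k=box(q,(500,640),(-22,-5),(74,84)); print("plates -y",np.histogram(k[:,0],bins=np.arange(520,640,2))[0])
k=box(q,(500,640),(30,50),(74,84)); print("plates +y",np.histogram(k[:,0],bins=np.arange(520,640,2))[0])
j=box(q,(570,740),(-40,80),(88,125))
if len(j)>100:
    from scipy.optimize import least_squares
    r=least_squares(lambda a:np.hypot(j[:,0]-a[0],j[:,1]-a[1])-43,[645,14],loss="soft_l1"); print("jar",np.round(r.x,1),len(j))
E
python3 m.py
```

```text
7.05 tcp [[517.4  12.  123.3]] force(vise) [[-2.2  4.5 -1.2]] 35.09131408694695 28.63492637872696
plates -y [  0   0   0   0   0   0   0   0   0   0   0   0   0   0   0   0   0   0
   0   0   0   0   0  74  83  95 101  85 103  96  52   0   0  24 102  92
  99  74   0   0   0   5   5   3   3   0   2   0   0   0   0   0   0   0
   0   0   0   0   0]
plates +y [ 16  24  39  40  37   3   3   2   1   4   3   4   1   0   0   0   0   0
   0   0   0   0   0  96  99 101 121 103 116 115  66   0   0  31 115 110
 115  56   0   0   0   2   8   5   0   4   0   0   0   0   0   0   0   0
   0   0   0   0   0]
jar [643.1  12. ] 1411
```

Emit:
servo_tool --steps '[[220,[1,0,0],[0,0,0]],[220,[1,0,0],[0,0,0]],[220,[1,0,0],[0,0,0]],[220,[1,0,0],[0,0,0]],[220,[1,0,0],[0,0,0]],[220,[1,0,0],[0,0,0]],[220,[1,0,0],[0,0,0]],[220,[1,0,0],[0,0,0]],[220,[1,0,0],[0,0,0]],[220,[0,0,0],[0,0,0]]]'

```text
time_s: 8.1
ee_pos: [522.5, 57.8, 123.4]
ee_rot: [-180.0, 0.1, 5.0]
force: [-2.8, 5.3, -0.5]
gripper_width: 35.0
gripper_force: 28.6
```

Emit:
servo_tool --steps '[[220,[0.5,0,0],[0,0,0]],[220,[0.5,0,0],[0,0,0]],[220,[0.5,0,0],[0,0,0]],[220,[0.5,0,0],[0,0,0]],[220,[0.5,0,0],[0,0,0]],[220,[0.5,0,0],[0,0,0]],[220,[0,0,0],[0,0,0]],[220,[0,0,0],[0,0,0]],[220,[0,0,0],[0,0,0]],[220,[0,0,0],[0,0,0]]]'

```text
time_s: 9.1
ee_pos: [525.3, 58.0, 123.4]
ee_rot: [-180.0, 0.1, 5.0]
force: [-3.5, 5.0, -1.4]
gripper_width: 35.0
gripper_force: 28.6
```

```bash
python3 m.py
```

```text
9.1 tcp [[528.4  12.  123.4]] force(vise) [[-3.   5.3 -1.4]] 34.97089152882635 28.629665672779083
plates -y [  0   0   0   0   0   0   0   0   0   0   0   0   0   0   0   0   0   0
   0   0   0   0   0   0   0   0   0   0  32  88  91  84 106  95  95 100
   0   0   0  76 103  95  93  23   0   4   1   1   1   0   0   0   0   0
   0   0   0   0   0]
plates +y [  0   0   0   1   4   9  23  30  44  48  18   3   4   3   3   3   4   3
   0   0   0   0   0   0   0   0   0   0  36 110 111 102 118 115 109 117
   6   0   0  91 115 112 103   2   0   2   4   0   0   0   0   0   0   0
   0   0   0   0   0]
jar [649.8  12.1] 1389
```

Emit:
servo_tool --steps '[[220,[0.5,0,0],[0,0,0]],[220,[0.5,0,0],[0,0,0]],[220,[0.5,0,0],[0,0,0]],[220,[0.5,0,0],[0,0,0]],[220,[0.5,0,0],[0,0,0]],[220,[0.5,0,0],[0,0,0]],[220,[0.5,0,0],[0,0,0]],[220,[0,0,0],[0,0,0]],[220,[0,0,0],[0,0,0]],[220,[0,0,0],[0,0,0]]]'

```text
time_s: 10.15
ee_pos: [526.3, 58.2, 123.3]
ee_rot: [-180.0, 0.4, 5.0]
force: [-10.1, 4.2, 3.9]
gripper_width: 34.8
gripper_force: 28.8
```

Emit:
servo_tool --steps '[[220,[0.4,0,0],[0,0,0]],[220,[0.4,0,0],[0,0,0]],[220,[0.3,0,0],[0,0,0]],[220,[0,0,0],[0,0,0]],[220,[0,0,0],[0,0,0]],[220,[0,0,0],[0,0,0]],[220,[0,0,0],[0,0,0]],[220,[0,0,0],[0,0,0]],[220,[0,0,0],[0,0,0]],[220,[0,0,0],[0,0,0]]]'

```text
time_s: 11.15
ee_pos: [526.5, 58.2, 123.3]
ee_rot: [-180.0, 0.5, 4.9]
force: [-11.8, 3.8, 5.5]
gripper_width: 34.7
gripper_force: 28.9
```

```bash
python3 m.py
```

```text
11.15 tcp [[529.6  12.1 123.3]] force(vise) [[-11.4   4.8   5.5]] 34.700226469183654 28.918237388134003
plates -y [  0   0   0   0   0   0   0   0   0   0   0   0   0   0   0   0   0   0
   0   0   0   0   0   0   0   0   0   0   0  51  93 103  86 105  98  89
  71   0   0  69  90 102  99  33   0   3   1   1   0   0   0   0   0   0
   0   0   0   0   0]
plates +y [  0   0   0   0   2   6  17  29  40  41  40   2   3   3   2   2   4   3
   2   0   0   0   0   0   0   0   0   0   0  96 104 119 107 112 117 106
  82   0   0  79 106 112 110  17   0   3   2   0   0   0   0   0   0   0
   0   0   0   0   0]
jar [650.   12.2] 1302
```

Emit:
servo_tool --steps '[[220,[0.6,0,0],[0,0,0]],[220,[0,0,0],[0,0,0]],[220,[-2,0,0],[0,0,0]],[220,[-2,0,0],[0,0,0]],[220,[-2,0,0],[0,0,0]],[220,[-2,0,0],[0,0,0]],[220,[-2,0,0],[0,0,0]],[220,[-1,0,0],[0,0,0]],[220,[0,0,0],[0,0,0]],[220,[0,0,0],[0,0,0]]]'

```text
time_s: 12.2
ee_pos: [521.5, 57.7, 123.4]
ee_rot: [-180.0, -0.2, 5.0]
force: [1.1, 5.3, -5.2]
gripper_width: 34.9
gripper_force: 28.4
```

```bash
python3 m.py
```

```text
12.2 tcp [[524.5  12.  123.4]] force(vise) [[ 1.6  5.1 -5.2]] 34.88432982463603 28.432497382164
plates -y [  0   0   0   0   0   0   0   0   0   0   0   0   0   0   0   0   0   0
   0   0   0   0   0   0   0   0  21  80  87 106  87  96 102  83  25   0
   0  66  95  95  97  37   0   0   1   8   4   1   3   0   0   0   0   0
   0   0   0   0   0]
plates +y [  0   0   5   9  20  31  42  43  21   3   3   2   4   2   4   3   1   0
   0   0   0   0   0   0   0   0  30  97 103 124 107 113 117 105  32   0
   0  79 114 110 109  16   0   0   0   8   4   2   0   0   0   0   0   0
   0   0   0   0   0]
jar [650.   12.1] 1439
```

Emit:
servo_tool --steps '[[220,[-1,0,0],[0,0,0]],[220,[-0.7,0,0],[0,0,0]],[220,[0,0,0],[0,0,0]],[220,[0,0,0],[0,0,0]],[140,[0,0,0],[0,0,0]],[120,[0,0,0],[0,0,0]],[100,[0,0,0],[0,0,0]],[70,[0,0,0],[0,0,0]],[70,[0,0,0],[0,0,0]],[70,[0,0,0],[0,0,0]]]'

```text
time_s: 13.25
ee_pos: [519.1, 56.3, 123.7]
ee_rot: [179.9, -0.1, 5.0]
force: [-0.4, 0.2, -0.7]
gripper_width: 66.3
gripper_force: 0.0
```

```bash
cat >> m.py <<'E'
b=box(q,(500,550),(-15,48),(112,128)); print("bars n",np.histogram(b[:,1],bins=np.arange(-15,49,1))[0], np.round(np.percentile(b[:,0],[2,98]),1) if len(b) else '')
E
python3 m.py
```

```text
13.25 tcp [[522.   10.9 123.7]] force(vise) [[-0.4  0.2 -0.7]] 66.29236467628172 0.0
plates -y [  0   0   0   0   0   0   0   0   0   0   0   0   0   0   0   0   0   0
   0   0   0   0   0   0   0   0  77  87 107  83 101  94  85  50   0   0
  43  91  96  97  62   0   0   0   0   9   6   4   4   2   2   0   0   0
   0   0   0   0   0]
plates +y [  5   6  10  35  42  48  43  29   0   0   0   3   3   3   4   1   0   0
   0   0   0   0   0   0   0   0  97 107 121 104 111 115 105  63   0   0
  51 113 112 106  42   0   0   0   0   7   7   4   3   2   0   0   0   0
   0   0   0   0   0]
jar [650.   12.1] 1478
bars n [  0   0   0   0   0   0   0   0   0   6  43  51  60  64  69  64  68  72
  69  65  60  55   0   0   0   0   0   0   0   0   0   0   0   0   0   0
   0   0   0   0   0   0   0  24  65  72  67  64  69  70  60  61  55  52
  47  16   0   0   5 178  20  19  40] [507.1 538.5]
```

Lever fully out (bars 34 mm apart again), jar home at s=650. Now moving to the crank knob.

Emit:
servo_tool --steps '[[70,[0,0,-25],[0,0,0]],[70,[0,0,-25],[0,0,0]],[70,[-15,8,-8],[0,0,0]],[70,[-20,8,0],[0,0,0]],[70,[-20,8,0],[0,0,0]],[70,[-15,2.2,0],[0,0,0]],[70,[0,0,15],[0,0,0]],[70,[0,0,15],[0,0,0]],[70,[0,0,5],[0,0,0]],[70,[0,0,0],[0,0,0]]]'

```text
time_s: 14.3
ee_pos: [450.5, 24.9, 145.9]
ee_rot: [180.0, 0.1, 5.0]
force: [1.2, -1.2, 0.6]
gripper_width: 66.4
gripper_force: 0.0
```

```bash
python3 - <<'E'
from h import *
q,p,s=wrist("w2"); print(vs(np.array([s["ee_pos"]])),s["force"],s["gripper_width"])
k=box(q,(425,472),(-35,5),(60,95)); print(len(k)); 
if len(k)>10:print(np.round(np.percentile(k,[1,10,50,90,99],axis=0),1))
A=np.vstack([vs(pts(cams.grab_frame(n),np.ones((420,560),bool))) for n in("scene","side")])
k=box(A,(425,472),(-35,5),(60,95)); print(len(k),np.round(np.percentile(k,[1,10,50,90,99],axis=0),1))
k=box(A,(475,482),(-35,55),(60,95)); print(len(k),np.round(np.percentile(k,[1,10,50,90,99],axis=0),1))
E
```

```text
[[451.00289988 -14.41697683 145.89339451]] [ 1.24932655 -1.18743604  0.55964281] 66.350865557207
1194
[[435.2 -22.4  77.2]
 [439.1 -20.9  81.1]
 [454.2 -14.7  84.4]
 [468.5  -8.6  85.8]
 [471.6  -7.1  86.7]]
258 [[433.  -23.8  71.2]
 [436.9 -22.3  75.3]
 [452.  -12.9  82.3]
 [467.9  -7.5  85.6]
 [471.4  -6.   87.3]]
119 [[475.1 -24.5  68.2]
 [475.4 -21.   73.3]
 [477.6   4.1  83.1]
 [481.5  21.6  86. ]
 [481.6  24.1  87.6]]
```

Emit:
servo_tool --steps '[[100,[0,0.3,18],[0,0,0]],[100,[1,0,18],[0,0,0]],[100,[0,0,16],[0,0,0]],[100,[0,0,9],[0,0,0]],[120,[0,0,4],[0,0,0]],[160,[0,0,0],[0,0,0]],[200,[0,0,0],[0,0,0]],[235,[0,0,0],[0,0,0]],[235,[0,0,0],[0,0,0]],[235,[0,0,0],[0,0,0]]]' --squeeze 25

```text
time_s: 15.45
ee_pos: [452.2, 24.0, 81.9]
ee_rot: [179.9, -0.1, 5.0]
force: [-0.8, -4.1, 1.2]
gripper_width: 15.5
gripper_force: 25.0
```

Emit:
servo_tool --steps '[[235,[0,0,0],[0,0,0]],[235,[0,0,0],[0,0,0]],[235,[0,0,0],[0,0,0]],[235,[0,0,0],[0,0,0]],[235,[0,0,0],[0,0,0]],[235,[0,0,0],[0,0,0]],[235,[0,0,0],[0,0,0]],[235,[0,0,0],[0,0,0]],[235,[0,0,0],[0,0,0]],[235,[0,0,0],[0,0,0]]]'

```text
time_s: 16.45
ee_pos: [452.2, 24.0, 81.8]
ee_rot: [179.9, -0.0, 5.0]
force: [0.7, -4.8, 1.4]
gripper_width: 15.0
gripper_force: 25.0
```

```bash
cat > c.py <<'E'
import numpy as np,sys
# python3 c.py th0 th1 n : rows in tool axes for circle (clockwise from robot: top -> -y -> bottom)
a,b,n=float(sys.argv[1]),float(sys.argv[2]),int(sys.argv[3])
t=np.linspace(a,b,n+1); y=-30*np.sin(t); z=30*np.cos(t)   # y: vise +y
for i in range(n): print([0,round(-(y[i+1]-y[i]),1),round(-(z[i+1]-z[i]),1)])
E
python3 -c "
from h import *
s=state();print(vs(np.array([s['ee_pos']])),vs(np.array([s['force']])))"
python3 c.py 1.47 5.47 20; echo; python3 c.py 5.47 7.47 10
```

```text
[[452.61643511 -15.47280921  81.84155044]] [[ 0.3257715  -4.80577763  1.42006335]]
[0, np.float64(0.0), np.float64(6.0)]
[0, np.float64(-1.2), np.float64(5.9)]
[0, np.float64(-2.3), np.float64(5.5)]
[0, np.float64(-3.4), np.float64(4.9)]
[0, np.float64(-4.3), np.float64(4.2)]
[0, np.float64(-5.0), np.float64(3.2)]
[0, np.float64(-5.6), np.float64(2.2)]
[0, np.float64(-5.9), np.float64(1.0)]
[0, np.float64(-6.0), np.float64(-0.2)]
[0, np.float64(-5.8), np.float64(-1.4)]
[0, np.float64(-5.4), np.float64(-2.5)]
[0, np.float64(-4.8), np.float64(-3.5)]
[0, np.float64(-4.0), np.float64(-4.4)]
[0, np.float64(-3.1), np.float64(-5.1)]
[0, np.float64(-2.0), np.float64(-5.6)]
[0, np.float64(-0.9), np.float64(-5.9)]
[0, np.float64(0.3), np.float64(-6.0)]
[0, np.float64(1.5), np.float64(-5.8)]
[0, np.float64(2.6), np.float64(-5.4)]
[0, np.float64(3.7), np.float64(-4.7)]

[0, np.float64(4.5), np.float64(-3.9)]
[0, np.float64(5.2), np.float64(-2.9)]
[0, np.float64(5.7), np.float64(-1.8)]
[0, np.float64(6.0), np.float64(-0.7)]
[0, np.float64(6.0), np.float64(0.5)]
[0, np.float64(5.7), np.float64(1.7)]
[0, np.float64(5.3), np.float64(2.8)]
[0, np.float64(4.6), np.float64(3.8)]
[0, np.float64(3.8), np.float64(4.6)]
[0, np.float64(2.8), np.float64(5.3)]
```

Emit:
servo_tool --steps '[[235,[0,0.8,6.0],[0,0,0]],[235,[0,-1.2,5.9],[0,0,0]],[235,[0,-2.3,5.5],[0,0,0]],[235,[0,-3.4,4.9],[0,0,0]],[235,[0,-4.3,4.2],[0,0,0]],[235,[0,-5.0,3.2],[0,0,0]],[235,[0,-5.6,2.2],[0,0,0]],[235,[0,-5.9,1.0],[0,0,0]],[235,[0,-6.0,-0.2],[0,0,0]],[235,[0,-5.8,-1.4],[0,0,0]]]'

```text
time_s: 17.45
ee_pos: [449.0, 63.3, 50.1]
ee_rot: [179.9, -0.1, 5.0]
force: [1.0, -7.1, 5.1]
gripper_width: 15.3
gripper_force: 25.0
```

```bash
python3 m.py
```

```text
17.45 tcp [[452.8  23.9  50.1]] force(vise) [[ 0.4 -7.2  5.1]] 15.313803335301227 24.99693900346756
plates -y [0 0 0 0 0 0 0 0 0 0 0 0 0 0 0 0 0 0 0 0 0 0 0 0 0 0 0 0 0 0 0 0 0 0 0 0 0
 0 0 0 0 0 0 0 0 0 0 0 0 0 0 0 0 0 0 0 0 0 0]
plates +y [11  8 12  9 10  8  8  9  6  8  8 13  9 11 11  8  0  0  0  0  0  0  0  0
  0  0  0  0  0  0  0  0  0  0  0  0  0  0  0  0  0  0  0  0  0  0  0  0
  0  0  0  0  0  0  0  0  0  0  0]
bars n [  0   0   0   0   0   0   0   0   0   1 145 297 348 427 471 487 553 567
 578 643 684 593   1   0   0   0   0   0   0   0   0   0   0   0   0   0
   0   0   0   0   0   0   0 155 618 591 590 576 582 575 546 534 493 435
 381  97   0   0   0   0   0   0   0] [507.7 537.6]
```

Emit:
servo_tool --steps '[[235,[0,-5.4,-2.5],[0,0,0]],[235,[0,-4.8,-3.5],[0,0,0]],[235,[0,-4.0,-4.4],[0,0,0]],[235,[0,-3.1,-5.1],[0,0,0]],[235,[0,-2.0,-5.6],[0,0,0]],[235,[0,0,0],[0,0,0]],[235,[0,0,0],[0,0,0]],[235,[0,0,0],[0,0,0]],[235,[0,0,0],[0,0,0]],[235,[0,0,0],[0,0,0]]]'

```text
time_s: 18.5
ee_pos: [446.2, 81.6, 70.1]
ee_rot: [179.9, 0.1, 5.1]
force: [1.8, -7.5, -2.3]
gripper_width: 15.6
gripper_force: 25.0
```

```bash
cat > g.py <<'E'
from h import *
s=state(); t=vs(np.array([s["ee_pos"]]))[0]; F=vs(np.array([s["force"]]))[0]
dn,dz=t[1]-14.5,t[2]-3-75; th=np.arctan2(-dn,dz)%(2*np.pi)
tan=np.array([0,-np.cos(th),-np.sin(th)])
print(s["time_s"],t.round(1),"theta",th.round(2),"r",np.hypot(dn,dz).round(1),"F",F.round(1),"Ftan",(F@tan).round(1))
for n in("scene","side"):
    A=vs(pts(cams.grab_frame(n),np.ones((420,560),bool)))
    k=box(A,(560,620),(-26,56),(73,84)); print(n,len(k),np.histogram(k[:,0],bins=np.arange(568,620,2))[0])
    j=box(A,(590,720),(-40,80),(88,125))
    from scipy.optimize import least_squares
    r=least_squares(lambda a:np.hypot(j[:,0]-a[0],j[:,1]-a[1])-43,[650,14],loss="soft_l1"); print(" jar",r.x.round(1))
E
python3 g.py
```

```text
18.5 [451.6  42.4  70.1] theta 4.44 r 29.0 F [ 1.1 -7.6 -2.3] Ftan -4.3
scene 304 [ 2  3  5  8 28 20 18 14 11 13 11  1  1  1 17 37 16 18 16  6  9  7  6  9
  8]
 jar [649.8  12.5]
side 376 [ 9  6  5  7  7 18 22 23 26 23 24 23 15  3  0  1 38 24 21 20 10  4 10  5
  4]
 jar [651.5  11.7]
```

Emit:
servo_tool --steps '[[235,[0,0.1,-5.9],[0,0,0]],[235,[0,0.3,-6.0],[0,0,0]],[235,[0,1.5,-5.8],[0,0,0]],[235,[0,0,0],[0,0,0]],[235,[0,0,0],[0,0,0]],[235,[0,0,0],[0,0,0]],[235,[0,0,0],[0,0,0]],[235,[0,0,0],[0,0,0]],[235,[0,0,0],[0,0,0]],[235,[0,0,0],[0,0,0]]]'

```text
time_s: 19.6
ee_pos: [445.9, 82.0, 89.3]
ee_rot: [-179.9, 0.1, 4.9]
force: [-2.2, 4.8, 0.3]
gripper_width: 15.4
gripper_force: 25.0
```

```bash
python3 g.py
```

```text
19.6 [451.3  42.8  89.3] theta 5.09 r 30.4 F [-1.8  4.9  0.3] Ftan -1.6
scene 299 [ 6  5  0  8 17 28 11 20 16 13  8  6  2  5 11 30 21 17 11  9 10 11  7  7
  5]
 jar [649.8  12.6]
side 376 [ 7  6  7  6  5  6 28 24 26 22 24 24 20  9  0  0 31 20 25 22  9  4  9  7
  5]
 jar [651.6  11.8]
```

```bash
cat > e.py <<'E'
from h import *
def edges(A):
    out=[]
    for lo,hi in((-20,-4),(34,50)):
        k=box(A,(520,640),(lo,hi),(76,84)); x=np.sort(k[:,0]); 
        # largest gap in sorted x between main clusters
        x=x[(x>np.percentile(x,3))&(x<np.percentile(x,97))] if len(x)>60 else x
        g=np.diff(x)
        if len(g): i=g.argmax(); out.append((len(x),x[i].round(1),x[i+1].round(1),g[i].round(1)))
    return out
if __name__=="__main__":
    d=np.load("pics/c.npz")
    for n in "abc": print("ref",n,edges(vs(d[n])))
    for r in range(2):
      for n in("scene","side"): print(n,edges(vs(pts(cams.grab_frame(n),np.ones((420,560),bool)))))
E
python3 e.py
```

```text
ref a [(63, np.float64(564.9), np.float64(600.1), np.float64(35.2)), (25, np.float64(565.0), np.float64(607.0), np.float64(42.0))]
ref b [(46, np.float64(552.9), np.float64(559.1), np.float64(6.2)), (89, np.float64(566.6), np.float64(607.5), np.float64(40.9))]
ref c [(377, np.float64(551.5), np.float64(557.6), np.float64(6.1)), (397, np.float64(551.5), np.float64(556.5), np.float64(5.0))]
scene [(58, np.float64(592.6), np.float64(598.1), np.float64(5.5)), (25, np.float64(604.4), np.float64(614.0), np.float64(9.5))]
side [(44, np.float64(593.9), np.float64(600.2), np.float64(6.3)), (96, np.float64(531.2), np.float64(580.1), np.float64(48.9))]
scene [(63, np.float64(591.4), np.float64(596.4), np.float64(4.9)), (26, np.float64(606.2), np.float64(612.7), np.float64(6.5))]
side [(38, np.float64(594.1), np.float64(600.9), np.float64(6.8)), (109, np.float64(535.0), np.float64(580.2), np.float64(45.1))]
```

Emit:
servo_tool --steps '[[235,[0,2.6,-5.4],[0,0,0]],[235,[0,3.7,-4.7],[0,0,0]],[235,[0,4.5,-3.9],[0,0,0]],[235,[0,0,0],[0,0,0]],[235,[0,0,0],[0,0,0]],[235,[0,0,0],[0,0,0]],[235,[0,0,0],[0,0,0]],[235,[0,0,0],[0,0,0]],[235,[0,0,0],[0,0,0]],[235,[0,0,0],[0,0,0]]]'

```text
time_s: 20.9
ee_pos: [446.5, 72.0, 103.9]
ee_rot: [-179.8, 0.1, 4.9]
force: [-4.2, 8.2, 5.8]
gripper_width: 15.2
gripper_force: 25.0
```

```bash
python3 g.py; python3 e.py|grep -v ref
```

```text
20.9 [451.1  32.8 103.9] theta 5.67 r 31.8 F [-3.5  8.6  5.8] Ftan -3.7
scene 300 [ 3  6  1  5 12 18 30 16 10 12 13 10  5  1 18 28 15 17 12 12 13  2 10  7
  5]
 jar [649.9  12.6]
side 378 [ 6  7  5  6  6  6 19 23 25 24 24 26 21 13  1  0 33 23 24 22  8  5 10  5
  5]
 jar [651.7  11.7]
scene [(63, np.float64(593.1), np.float64(597.2), np.float64(4.1)), (34, np.float64(529.9), np.float64(576.3), np.float64(46.4))]
side [(46, np.float64(595.3), np.float64(600.8), np.float64(5.5)), (101, np.float64(547.3), np.float64(580.9), np.float64(33.7))]
scene [(59, np.float64(604.8), np.float64(609.6), np.float64(4.9)), (33, np.float64(522.6), np.float64(578.7), np.float64(56.1))]
side [(48, np.float64(595.2), np.float64(600.8), np.float64(5.7)), (107, np.float64(549.2), np.float64(581.3), np.float64(32.1))]
```

Emit:
servo_tool --steps '[[180,[0,0,0],[0,0,0]],[130,[0,0,0],[0,0,0]],[130,[0,0,0],[0,0,0]],[130,[0,0,-15],[0,0,0]],[130,[0,0,-25],[0,0,0]],[130,[0,0,-25],[0,0,0]],[130,[30,0,-10],[0,0,0]],[130,[30,15,0],[0,0,0]],[130,[0,0,0],[0,0,0]],[130,[0,0,0],[0,0,0]]]'

```text
time_s: 22.2
ee_pos: [508.8, 59.9, 177.5]
ee_rot: [-180.0, 0.1, 4.9]
force: [-0.2, 0.4, 0.1]
gripper_width: 44.8
gripper_force: 0.0
```

```bash
cat > w.py <<'E'
from h import *
G=[]
for i in range(3):
    q,p,s=wrist("w_last")
    row=[]
    for lo,hi in((-20,-4),(34,50)):
        k=box(q,(560,622),(lo,hi),(75,84)); h,b=np.histogram(k[:,0],bins=np.arange(560,622,.5)); d=np.median(h[h>3])/2
        c=(b[:-1]+b[1:])/2; x=np.sort(k[:,0]); g=np.diff(x); m=(x[:-1]>578)&(x[:-1]<604); i0=np.argmax(g*m); row+=[x[i0].round(2),x[i0+1].round(2),g[i0].round(2),np.percentile(x,97).round(1)]
    G.append(row)
print(s["time_s"],vs(np.array([s["ee_pos"]])).round(1)); print(np.array(G))
j=box(q,(590,740),(-40,80),(88,125))
from scipy.optimize import least_squares
r=least_squares(lambda a:np.hypot(j[:,0]-a[0],j[:,1]-a[1])-43,[650,14],loss="soft_l1"); print("jar",r.x.round(1))
k=box(q,(425,472),(-30,60),(35,120)); 
if len(k)>20: print("knob",np.percentile(k,[2,50,98],axis=0).round(1).tolist())
E
python3 w.py
```

```text
22.3 [[511.2  15.7 177.5]]
[[594.03 598.32   4.3  606.6  594.15 598.66   4.52 605.8 ]
 [593.58 598.28   4.7  609.4  593.57 598.17   4.6  606.4 ]
 [593.37 598.5    5.13 610.1  593.41 598.47   5.07 606.2 ]]
jar [650.   12.4]
knob [[437.2, 25.5, 39.3], [449.3, 33.0, 104.5], [465.3, 45.2, 106.6]]
```

View pics/w_last.png

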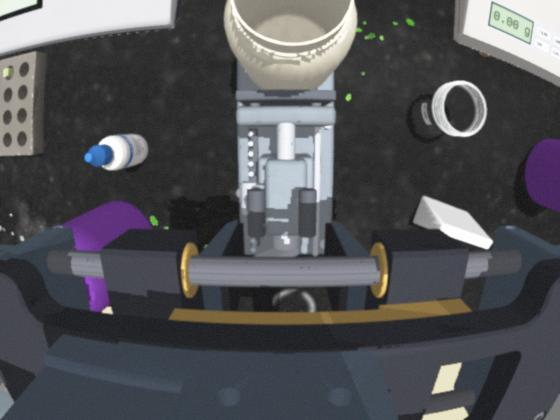

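Emit:
servo_tool --steps '[[130,[-30,-8,0],[0,0,0]],[130,[-29,-9.3,0],[0,0,0]],[130,[0,0,20],[0,0,0]],[130,[0,0,25],[0,0,0]],[130,[0,0,20],[0,0,0]],[130,[0,0,10],[0,0,0]],[170,[0,0,0],[0,0,0]],[235,[0,0,0],[0,0,0]],[235,[0,0,0],[0,0,0]],[235,[0,0,0],[0,0,0]]]'

```text
time_s: 23.35
ee_pos: [449.4, 72.5, 103.8]
ee_rot: [-180.0, -0.1, 5.0]
force: [-0.6, 2.6, -0.2]
gripper_width: 15.7
gripper_force: 11.5
```

```bash
python3 c.py 5.62 6.52 6; python3 g.py | head -1
```

```text
[0, np.float64(3.7), np.float64(-2.5)]
[0, np.float64(4.1), np.float64(-1.9)]
[0, np.float64(4.3), np.float64(-1.3)]
[0, np.float64(4.5), np.float64(-0.6)]
[0, np.float64(4.5), np.float64(0.1)]
[0, np.float64(4.4), np.float64(0.7)]
23.35 [454.   33.  103.8] theta 5.66 r 31.7 F [-0.4  2.7 -0.2] Ftan -2.3
```

Emit:
servo_tool --steps '[[235,[0,0,0],[0,0,0]],[235,[0,3.7,-2.5],[0,0,0]],[235,[0,4.1,-1.9],[0,0,0]],[235,[0,4.3,-1.3],[0,0,0]],[235,[0,4.5,-0.6],[0,0,0]],[235,[0,4.5,0.1],[0,0,0]],[235,[0,4.4,0.7],[0,0,0]],[235,[0,0,0],[0,0,0]],[235,[0,0,0],[0,0,0]],[235,[0,0,0],[0,0,0]]]'

```text
time_s: 24.45
ee_pos: [451.2, 47.4, 109.6]
ee_rot: [-179.9, -0.1, 4.9]
force: [-2.4, 2.3, 9.7]
gripper_width: 15.6
gripper_force: 25.0
```

```bash
python3 g.py | head -1
```

```text
24.45 [453.6   7.9 109.6] theta 0.21 r 32.3 F [-2.2  2.5  9.7] Ftan -4.4
```

Emit:
servo_tool --steps '[[180,[0,0,0],[0,0,0]],[130,[0,0,0],[0,0,0]],[130,[0,0,0],[0,0,0]],[130,[0,0,-15],[0,0,0]],[130,[0,0,-25],[0,0,0]],[130,[0,0,-25],[0,0,0]],[130,[30,0,-10],[0,0,0]],[130,[29,-7,0],[0,0,0]],[130,[0,0,0],[0,0,0]],[130,[0,0,0],[0,0,0]]]'

```text
time_s: 25.55
ee_pos: [508.6, 58.9, 182.7]
ee_rot: [180.0, 0.1, 5.0]
force: [-0.1, 0.3, -0.7]
gripper_width: 44.7
gripper_force: 0.0
```

Emit:
servo_tool --steps '[[130,[0,0,0],[0,0,0]],[130,[0,0,0],[0,0,0]],[130,[0,0,0],[0,0,0]],[130,[0,0,0],[0,0,0]],[130,[0,0,0],[0,0,0]],[130,[0,0,0],[0,0,0]],[130,[0,0,0],[0,0,0]],[130,[0,0,0],[0,0,0]],[130,[0,0,0],[0,0,0]],[130,[0,0,0],[0,0,0]]]'

```text
time_s: 26.55
ee_pos: [509.2, 59.0, 183.4]
ee_rot: [-180.0, -0.0, 5.0]
force: [0.2, -0.3, 0.6]
gripper_width: 44.6
gripper_force: 0.0
```

```bash
python3 w.py; python3 w.py
```

```text
26.65 [[512.4  14.4 183.5]]
[[594.86 598.72   3.86 606.7  594.94 598.71   3.77 606.5 ]
 [594.89 598.81   3.92 606.7  594.9  598.73   3.83 606.5 ]
 [594.89 598.79   3.9  606.7  594.93 598.65   3.72 606.6 ]]
jar [649.8  12.3]
knob [[438.7, 0.8, 39.2], [450.4, 9.3, 110.6], [465.3, 45.4, 112.6]]
26.8 [[512.4  14.4 183.5]]
[[594.88 598.76   3.88 606.7  594.97 598.76   3.79 606.5 ]
 [594.92 598.76   3.84 606.7  594.89 598.69   3.81 606.4 ]
 [594.9  598.7    3.8  606.6  595.01 598.74   3.74 606.6 ]]
jar [649.8  12.3]
knob [[438.4, 0.7, 39.4], [450.5, 9.3, 110.6], [465.4, 45.4, 112.8]]
```

Emit:
servo_tool --steps '[[130,[-29,2,0],[0,0,0]],[130,[-29.5,3.1,0],[0,0,0]],[130,[0,0,20],[0,0,0]],[130,[0,0,25],[0,0,0]],[130,[0,0,20],[0,0,0]],[130,[0,0,10],[0,0,0]],[170,[0,0,0],[0,0,0]],[235,[0,0,0],[0,0,0]],[235,[0,0,0],[0,0,0]],[235,[0,0,0],[0,0,0]]]'

```text
time_s: 27.85
ee_pos: [452.1, 48.6, 109.3]
ee_rot: [180.0, -0.1, 5.0]
force: [-0.0, -2.6, 0.9]
gripper_width: 15.1
gripper_force: 11.1
```

```bash
python3 c.py 6.46 7.05 5; python3 g.py | head -1
```

```text
[0, np.float64(3.4), np.float64(0.8)]
[0, np.float64(3.3), np.float64(1.2)]
[0, np.float64(3.2), np.float64(1.6)]
[0, np.float64(2.9), np.float64(2.0)]
[0, np.float64(2.7), np.float64(2.3)]
27.85 [454.6   9.1 109.3] theta 0.17 r 31.8 F [-0.3 -2.6  0.9] Ftan 2.4
```

Emit:
servo_tool --steps '[[235,[0,0,0],[0,0,0]],[235,[0,3.4,0.8],[0,0,0]],[235,[0,3.3,1.2],[0,0,0]],[235,[0,3.2,1.6],[0,0,0]],[235,[0,2.9,2.0],[0,0,0]],[235,[0,2.7,2.3],[0,0,0]],[235,[0,0,0],[0,0,0]],[235,[0,0,0],[0,0,0]],[235,[0,0,0],[0,0,0]],[235,[0,0,0],[0,0,0]]]'

```text
time_s: 28.95
ee_pos: [453.1, 33.4, 101.6]
ee_rot: [-180.0, -0.1, 5.0]
force: [-2.2, -1.8, 8.1]
gripper_width: 15.4
gripper_force: 25.0
```

```bash
python3 g.py | head -1
```

```text
28.95 [454.3  -6.2 101.6] theta 0.72 r 31.4 F [-2.4 -1.6  8.1] Ftan -4.1
```

Emit:
servo_tool --steps '[[180,[0,0,0],[0,0,0]],[130,[0,0,0],[0,0,0]],[130,[0,0,0],[0,0,0]],[130,[0,0,-15],[0,0,0]],[130,[0,0,-25],[0,0,0]],[130,[0,0,-25],[0,0,0]],[130,[30,-8,-15],[0,0,0]],[130,[28,-12,-3],[0,0,0]],[130,[0,0,0],[0,0,0]],[130,[0,0,0],[0,0,0]]]'

```text
time_s: 30.05
ee_pos: [508.3, 58.5, 182.9]
ee_rot: [180.0, 0.1, 5.0]
force: [-0.3, 0.4, 0.0]
gripper_width: 44.9
gripper_force: 0.0
```

Emit:
servo_tool --steps '[[130,[0,0,0],[0,0,0]],[130,[0,0,0],[0,0,0]],[130,[0,0,0],[0,0,0]],[130,[0,0,0],[0,0,0]],[130,[0,0,0],[0,0,0]],[130,[0,0,0],[0,0,0]],[130,[0,0,0],[0,0,0]],[130,[0,0,0],[0,0,0]],[130,[0,0,0],[0,0,0]],[130,[0,0,0],[0,0,0]]]'

```text
time_s: 31.05
ee_pos: [508.7, 58.4, 183.6]
ee_rot: [-180.0, -0.0, 5.0]
force: [-0.8, 1.2, -0.2]
gripper_width: 45.1
gripper_force: 0.0
```

```bash
python3 w.py; python3 m.py w3
```

```text
31.15 [[511.9  13.8 183.6]]
[[595.45 598.95   3.5  610.1  595.52 598.57   3.05 606.5 ]
 [595.48 598.96   3.48 607.   595.56 598.57   3.02 606.4 ]
 [595.48 599.01   3.53 609.9  595.59 598.67   3.08 606.4 ]]
jar [649.9  12.3]
knob [[434.1, -12.9, 38.8], [445.9, -4.7, 103.3], [465.4, 45.3, 105.4]]
31.2 tcp [[511.9  13.8 183.6]] force(vise) [[0.3 0.3 0.5]] 44.757325688274 0.0
plates -y [ 0  0  0  0  0  0  0  0  0  0  0  0  0  0  0  0  0  0  0  0  0  0  0  0
  0  0  0  0  0  0 32 49 63 46 61 53 52 41  0 41 49 59 50 25  0  6  2  3
  4  2  1  0  0  0  0  0  0  0  0]
plates +y [ 8  8 15  9 18 29 24  2  3  2  1  0  0  0  1  0  0  0  0  0  0  0  0  0
  0  0  0  0  0  0 44 58 78 61 69 66 63 51  0 46 58 73 59 32  0  6  5  5
  2  2  1  0  0  0  0  0  0  0  0]
jar [649.9  12.3] 1161
bars n [ 0  0  0  0  0  0  0  0  0  6 46 66 58 76 67 73 67 79 64 94 49 87  0  0
  0  0  0  0  0  0  0  0  0  0  0  0  0  0  0  0  0  0  0  0 79 78 70 77
 75 72 72 67 66 66 49 16  0  0  0  0  0  0  0] [505.8 536.6]
```

The plate is about 2.9 mm in, with the lever out and the jar home. The arm is clear, so I'm handing in.

```bash
python3 -c "
from h import *
print(ticket.job_done())"
```

```text
the job is handed in; nothing more can be done
None
```

The white jar is clamped upright and home in the V jaw, with the lever fully out and the sprung plate pressed about 2.9 mm (roughly halfway) into its holder; the arm is clear and the job was handed in at about 31 s, with no verdict returned.

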